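# Wedge the dovetailed steady rest into the drum sander's tapered way

### The job

Fit the steady rest with the dovetailed foot to the little drum sander: set it on the green plate in front of the open end of the tapered way, narrow end of the foot towards the drum, and slide it in until it wedges tight and stays tight by itself, then let go. Push it home firmly but gently, as with a thumb, without ramming it. Leave the other rest with the flat foot and everything else on the table where it is.

Things in the scene. Friction and masses are not known exactly. Their poses are not given: they have to be found in the camera images.
- rest: The steady rest to fit, loose, 0.35 kg give or take a third: hardwood upright 44 (x) by 22 (y) mm from 12 to 68 mm up, shallow V on top (to 80 mm), on a bright steel dovetailed foot 100 mm long, 12 mm high. Underside 48 mm wide at mid length, 55 at the tail (-x), 41 at the nose (+x): 4 degrees a side. Origin: centre of the underside; x towards the nose, z up
- rest_grip (a point): Point in the middle of the rest's upright, 45 mm above the underside, axes as the rest's. A good place to grasp across the 22 mm (fingers closing along y): at this height the fingertips stay clear of the rails. Pushing lower down on the upright's back face (22 mm behind this point) tips the foot less
- rest_nose (a point): Middle of the narrow front edge of the foot's underside, 50 mm from the rest's origin along x. The foot's flanks lean inwards 30 degrees: it is 14 mm narrower at its top than at its underside
- holder: Base of the drum sander, screwed to the table: green plate 400 by 130 mm, 12 mm thick (x -130 to +270, y +-65 mm). Origin: underside of the plate below the mouth (wide open end) of the way, on its middle line; x runs into the way to the drum, z up. x -130 to 0 is a free flat landing. Drum: 52 mm across, flange 72, top at 125 mm high, axis at x = 225 mm
- mouth (a point): On the plate's top (12 mm above the table), middle of the way's mouth, axes as the holder's. From here two rails run to x = 150 mm, up to 20 mm high, inner faces leaning in 30 degrees over the foot and closing in 4 degrees a side. The way is about 57 mm wide here at the plate: the nose enters with some 8 mm play a side, which shrinks 0.07 mm a side per mm of travel
- way (a point): On the plate's top 65 mm in from the mouth, middle line, axes as the holder's. The rail on the -y side is an adjustable strip set differently each time by up to 1.2 mm across: the rest wedges with its origin 55 to 75 mm beyond the mouth, to be felt. The waxed foot slides with 1 or 2 N until both flanks bind; then 1 mm more takes over 20 N. A push of 12 to 16 N makes it hold by itself; over 20 N is ramming
- flat_rest: The other rest, to be left alone: the same hardwood upright, but on a plain flat steel foot 100 by 62 by 12 mm with upright sides and no dovetail; it does not fit. Origin: centre of its underside. Which of the two rests stands nearer the robot changes
- tart: Bystander: painted wooden tart with red berries, 84 mm across, 47 mm high; origin under its middle
- jar: Bystander: closed paint jar, 64 mm across, 85 mm high; origin under its middle
- tape_roll: Bystander: roll of yellow tape lying flat, 90 mm across, 24 mm high; origin under its middle
- brush: Bystander: paint brush, 190 mm long, lying; origin under its middle
- screwdriver: Bystander: screwdriver, 190 mm long, lying; origin under its middle
- sand_block: Bystander: cork sanding block 100 by 60 by 30 mm; origin under its middle
- dowel: Bystander: lying wooden dowel, 24 mm across, 130 mm long; origin under its middle
Not all that is in view belongs to the job. What is shaped like the rest but pink is not meant.

How it is judged:
By the outcome, as a careful person would: the job done as asked, in the order asked, and still so for the second after the job is handed in, with the robot touching nothing.
It also fails if it takes over 61 s, if anything falls off the work surface, if the arm or the gripper's body presses on something with over 40 N, if the wrist force passes 120 N, or if a joint passes its speed limit or range.

### The arm

A 6-joint arm with a two-finger parallel gripper is mounted at the origin on the work surface. World frame = base frame: x ahead of the robot, y to its left, z up, the work surface at z = 0. Lengths are in m, angles in rad, forces in N, time in s.
With the tool pointing down it reaches from about 0.3 to 0.775 m from the base axis. Payload 14.6 kg.
Tool frame: the origin (TCP) lies between the finger pads; the fingertips stand 8 mm ahead of it and the grasp point (between the pads) lies 11 mm behind it; x points along the fingers, y is the direction in which the jaws open and shut, and the axes are right-handed (so a half turn about x gives the same grasp; the last joint's range is limited). The gripper opens to 94 mm and grips with 3 to 60 N. Pads are 16 mm wide; open, the fingers measure 119 mm over their backs; the gripper's body (75 mm by 177 mm) begins 78 mm behind the grasp point.
Start: joints at [-1.249, 0.3, 1.521, -0, 1.321, -0.067], TCP at [0.208, -0.509, 0.213] pointing down, gripper open.
Joint ranges: [-3.03, 3.03], [-0.79, 2.21], [0.23, 2.52], [-1.04, 4.18], [0, 3.07], [-2.55, 2.55]. Speed limits (rad/s): [2.22, 2.22, 2.57, 3.14, 3.14, 3.14].

### API

Orientations are given as [roll, pitch, yaw] about the fixed x, y, z axes, in that order (R = Rz(yaw) Ry(pitch) Rx(roll)).
In Python, from station import ctrl gives the robot as it stands.
- The arm moves only by the shell command python3 -m creep 'ROWS' [FORCE]. ROWS is a JSON object of lists of equal length, an entry for each row: "hand": the closure, from -1 (fully open) to 1 (shut); "slide": the shift along the tool's x, y, z in m, a list of three; "spin": the turn about the tool's x in degrees. A call has 1 to 12 rows; each row is the pose to reach, as a shift and turn from the pose commanded when the call began, along the tool's axes at that moment; what a row does not reach only later rows make up. A row lasts 1/12 s, in which the tool goes at most 41.7 mm and 7.16 degrees, less where a joint would pass 70% of its speed; a pose out of reach is approached as far as the arm can. A call with a gripper value outside its range is refused whole. The fingers move at their own pace and stop on an object; FORCE is the grip in N (left out, the last holds). Time passes only in rows, so rows that repeat a pose let the fingers close. It gives the time, the measured TCP pose, the force and the opening at its end, in the units of the state.
- ctrl.get_obs(): the state, without advancing time (a new reading comes with each control period).
- ctrl.camera(name): name is "scene" or "top" or "wrist"; returns the picture (384x512x3 uint8, red, green, blue); there is no depth.
- ctrl.calibration(name): a dict with "K" (3x3 intrinsics, pixels), "k1" (the pictures are not rectified: a ray, as slopes to the right and down, at radius r is drawn at 1 + k1 r^2 times it, then the intrinsics apply), "R" (3x3) and "t" (3): a world point X has camera coordinates R X + t. Camera axes: x right, y down, z forward; pixel columns grow to the right and rows downward; lengths in m; the calibration is good to about 2 mm. A picture is of the moment at which its call begins: read the wrist's pose just before it. calibration takes no time and is no camera call; for the wrist camera it gives the pose at the moment of the call.
- ctrl.hand_in(): hands the job in, once; it reports no verdict.
The state is a dict: "time_s": time; "qpos": joint angles; "joint_vel": joint speeds; "tau": joint torques, N m; "ee_pos": TCP position; "eef_rot": TCP orientation; "force": force on the tool from outside, world axes, zero at the start; "moment": the same for the moment, N m; "grip_width": finger opening in m.
Only numpy, scipy, OpenCV 4.12 (cv2) and the standard library are available. Lean on these libraries where they do the work, as an engineer would, in place of code of your own. Each camera call takes 0.05 s, during which the arm holds its last target.

## Working session

There is one attempt and no reset: what is moved stays moved. The work goes in short steps, Python scripts to look and compute and a shell command to move; the robot and the scene stay as the last step left them, time stands still between calls to the robot, and variables do not carry over. Pictures are saved under pics/ and viewed, and the job is handed in when it is done.

```bash
ls; mkdir -p pics; cat > h.py <<'E'
import numpy as np, cv2
from station import ctrl
def snap(n,f):
    im=ctrl.camera(n); cv2.imwrite('pics/'+f,im[:,:,::-1]); return im
def ray(n,u,v,cal=None):
    c=cal or ctrl.calibration(n); K=np.array(c['K']);R=np.array(c['R']);t=np.array(c['t'])
    xd=np.array([(u-K[0,2])/K[0,0],(v-K[1,2])/K[1,1]]); x=xd.copy()
    for _ in range(20): x=xd/(1+c['k1']*(x@x))
    d=R.T@np.array([x[0],x[1],1.]); return -R.T@t,d
def onz(n,u,v,z,cal=None):
    o,d=ray(n,u,v,cal); return o+d*(z-o[2])/d[2]
def proj(n,X,cal=None):
    c=cal or ctrl.calibration(n); K=np.array(c['K']);p=np.array(c['R'])@np.array(X)+np.array(c['t'])
    x=p[:2]/p[2]; x=x*(1+c['k1']*(x@x)); return K[:2,:2]@x+K[:2,2]
E
python3 - <<'E'
from h import *
o=ctrl.get_obs()
print(o)
for n in('scene','top','wrist'):
    c=ctrl.calibration(n); print(n,c); snap(n,n+'0.png')
E
```

```text
pics
{'time_s': 0.0, 'qpos': array([-1.24858817e+00,  3.00437933e-01,  1.52156274e+00,  5.74060317e-07,
        1.32067758e+00, -6.65885555e-02]), 'joint_vel': array([ 8.14833223e-04,  1.44393618e-04,  5.39300617e-04,  6.23139854e-05,
       -1.41622707e-04, -1.07794534e-04]), 'tau': array([ 1.36006215e-04, -5.31807232e+01, -3.52738881e+01,  7.08444114e-02,
        2.44263920e-02, -1.16541482e-04]), 'ee_pos': array([ 0.20841838, -0.50872156,  0.21291227]), 'eef_rot': array([-1.63789708,  1.56971073,  1.89249214]), 'force': array([ 0.49529756,  0.69175439, -0.18696105]), 'moment': array([-0.02808561, -0.03048211,  0.02436112]), 'grip_width': 0.09396883118696793}
scene {'K': array([[410.85958678,   0.        , 249.70936147],
       [  0.        , 410.85958678, 200.92093258],
       [  0.        ,   0.        ,   1.        ]]), 'k1': -0.023790406299118192, 'R': array([[-0.02069192,  0.9996615 ,  0.0157712 ],
       [ 0.70303642,  0.02576428, -0.71068699],
       [-0.71085276, -0.00361775, -0.70333155]]), 't': array([ 0.12587443, -0.3435239 ,  1.47330781])}
top {'K': array([[455.53853763,   0.        , 251.22808304],
       [  0.        , 455.53853763, 187.59836115],
       [  0.        ,   0.        ,   1.        ]]), 'k1': -0.06039935042734241, 'R': array([[-0.00789761, -0.99988234, -0.01315072],
       [-0.99620995,  0.00900645, -0.0865137 ],
       [ 0.08662196,  0.01241763, -0.99616386]]), 't': array([-0.09092827,  0.53387147,  1.14156037])}
wrist {'K': array([[273.66055193,   0.        , 256.22191572],
       [  0.        , 273.66055193, 190.24647879],
       [  0.        ,   0.        ,   1.        ]]), 'k1': -0.0535477342556581, 'R': array([[ 0.37943183, -0.9252182 , -0.00166716],
       [-0.89070722, -0.36576525,  0.26991931],
       [-0.25034404, -0.10093102, -0.9628815 ]]), 't': array([-0.54927676, -0.02785283,  0.39189949])}
```

View pics/top0.png

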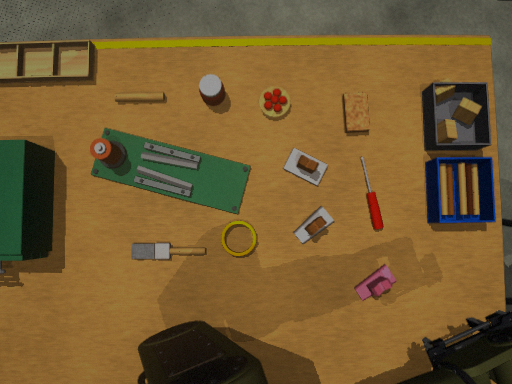

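View pics/scene0.png

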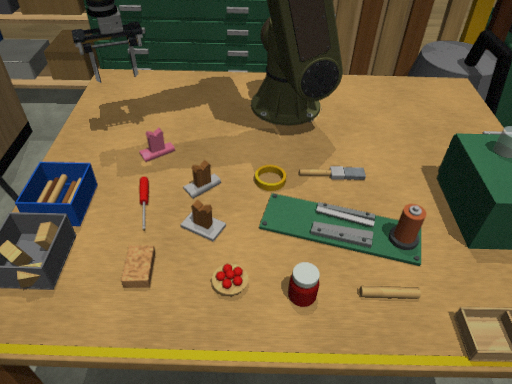

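View pics/wrist0.png

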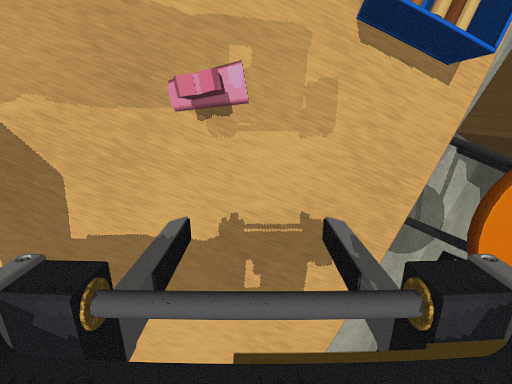

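Candidates: the rests at top (305,166) and (314,225), plus the pink decoy at (376,283), which is excluded. I'll enlarge both rests.

```bash
python3 - <<'E'
import cv2,numpy as np
a=cv2.imread('pics/top0.png');b=cv2.imread('pics/scene0.png')
f=lambda i,x,y,w,h,W,H:cv2.resize(i[y:y+h,x:x+w],(W,H),interpolation=cv2.INTER_CUBIC)
A=np.hstack([f(a,280,145,60,45,400,300),f(a,284,203,60,45,400,300)])
B=np.hstack([f(b,172,196,64,48,400,300),f(b,172,152,64,48,400,300)])
cv2.imwrite('pics/crop1.png',np.vstack([A,B]))
cv2.imwrite('pics/crop2.png',f(a,80,120,180,100,800,444))
E
```

```text
(no output)
```

View pics/crop1.png

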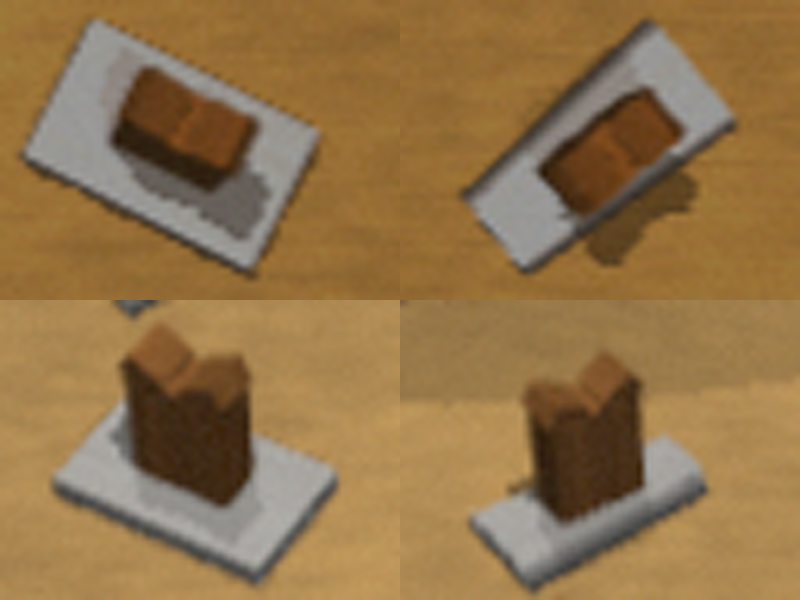

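View pics/crop2.png

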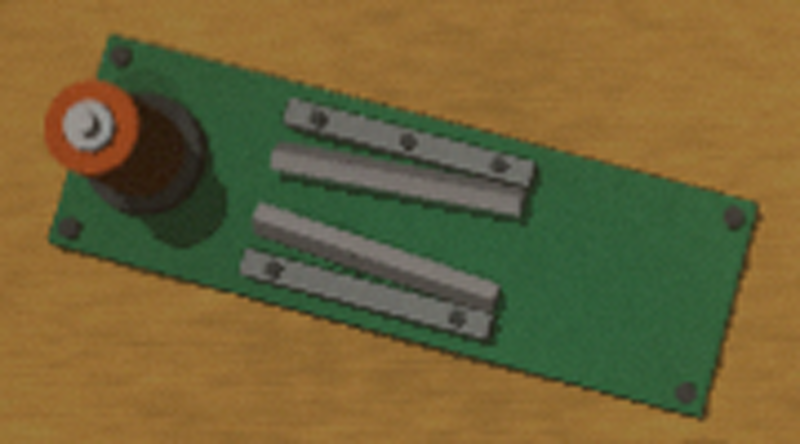

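The rest at top (314,225) is the dovetailed one: its foot tapers and it has sloping flanks. The rest at (305,166) has a plain rectangular foot. Next I'll measure.

```bash
cat > m.py <<'E'
from h import *
def quad(mask,seed=None):
    cs,_=cv2.findContours(mask,cv2.RETR_EXTERNAL,cv2.CHAIN_APPROX_NONE)
    c=max(cs,key=cv2.contourArea) if seed is None else [c for c in cs if cv2.pointPolygonTest(c,seed,True)>-6 and cv2.contourArea(c)>100][0]
    return c
E
python3 - <<'E'
from m import *
im=cv2.imread('pics/top0.png')
hsv=cv2.cvtColor(im,cv2.COLOR_BGR2HSV)
g=cv2.inRange(hsv,(45,60,30),(90,255,255)); g[:, :70]=0
c=quad(g); h=cv2.convexHull(c)
a=cv2.approxPolyDP(h,6,True)[:,0]; print(a)
# edges refine by fitting lines
def fitlines(c,a):
    pts=c[:,0].astype(float); L=[]
    n=len(a)
    for i in range(n):
        p,q=a[i].astype(float),a[(i+1)%n].astype(float); d=(q-p);l=np.hypot(*d);d/=l
        s=(pts-p)@d; e=abs((pts-p)@np.array([-d[1],d[0]]))
        k=(s>.1*l)&(s<.9*l)&(e<2.5)
        v=cv2.fitLine(pts[k].astype(np.float32),cv2.DIST_HUBER,0,.01,.01).ravel(); L.append(v)
    out=[]
    for i in range(n):
        A,B=L[i-1],L[i]; M=np.array([[A[0],-B[0]],[A[1],-B[1]]]); s=np.linalg.solve(M,[B[2]-A[2],B[3]-A[3]]); out.append([A[2]+s[0]*A[0],A[3]+s[0]*A[1]])
    return np.array(out)
q=fitlines(c,a); print(q.round(1))
W=np.array([onz('top',*p,.012) for p in q]); print(W.round(4))
print([np.hypot(*(W[i]-W[i-1])[:2]).round(4) for i in range(4)])
f=cv2.inRange(hsv,(0,0,95),(180,60,255))
c=quad(f[:,:],(300,231)); 
a=cv2.approxPolyDP(cv2.convexHull(c),4,True)[:,0]; print(a, [onz('top',*p,.012).round(4) for p in a])
# rough from crop
for p in [(465,195),(525,270),(735,120),(650,20)]:
    u,v=284+(p[0]-400)*.15,203+p[1]*.15; print(u,v,onz('top',u,v,.012).round(4))
E
```

```text
[[104 129]
 [248 165]
 [237 213]
 [ 91 174]]
[[104.9 128.3]
 [249.5 165.6]
 [236.7 213.1]
 [ 90.8 173.7]]
[[ 0.6947  0.2896  0.012 ]
 [ 0.5913 -0.0914  0.012 ]
 [ 0.4687 -0.0575  0.012 ]
 [ 0.5743  0.3243  0.012 ]]
[np.float64(0.1252), np.float64(0.3947), np.float64(0.1271), np.float64(0.3961)]
[[322 207]
 [333 220]
 [301 242]
 [294 233]] [array([ 0.4823, -0.2767,  0.012 ]), array([ 0.4488, -0.3042,  0.012 ]), array([ 0.3935, -0.2213,  0.012 ]), array([ 0.4165, -0.2037,  0.012 ])]
293.75 232.25 [ 0.4184 -0.2031  0.012 ]
302.75 243.5 [ 0.3896 -0.2257  0.012 ]
334.25 221.0 [ 0.4462 -0.3074  0.012 ]
321.5 206.0 [ 0.4849 -0.2754  0.012 ]
```

```bash
cat >> h.py <<'E'
from scipy.spatial.transform import Rotation as Ro
def tool():
    o=ctrl.get_obs(); return np.array(o['ee_pos']),Ro.from_euler('xyz',o['eef_rot']).as_matrix(),o
def plan(target,jaw_yaw_deg=None):
    """slide in tool axes to reach TCP target; spin deg to bring jaw (tool y) to yaw (mod 180)"""
    p,R,o=tool(); s=R.T@(np.array(target)-p)
    y=np.degrees(np.arctan2(R[1,1],R[0,1])); sp=None
    if jaw_yaw_deg is not None:
        d=(jaw_yaw_deg-y+90)%180-90; sp=-d  # tool x is down
    print('t',round(o['time_s'],2),'tcp',p.round(4),'jawyaw',y.round(2),'slide',s.round(4),'spin',sp,'q6',o['qpos'][5].round(3),'F',o['force'].round(2),'w',round(o['grip_width'],4)); return s,sp
E
python3 - <<'E'
from h import *
p,R,o=tool(); print(R.round(3)); c=ctrl.calibration('wrist'); C=-c['R'].T@c['t']; print('cam in tool',(R.T@(C-p)).round(3), 'axes cols',(R.T@c['R'].T).round(3))
print(proj('wrist',p),proj('wrist',p+R[:,0]*.15))
plan([.435,-.252,.2],38)
E
```

```text
[[-0.     0.379 -0.925]
 [ 0.001 -0.925 -0.379]
 [-1.    -0.001 -0.   ]]
cam in tool [-0.171 -0.    -0.079] axes cols [[ 0.001 -0.27   0.963]
 [ 1.     0.001 -0.   ]
 [-0.     0.963  0.27 ]]
[256.42439323 234.38399547] [256.40955308 181.58980864]
t 0.15 tcp [ 0.2084 -0.5088  0.213 ] jawyaw -67.72 slide [ 0.0132 -0.1517 -0.307 ] spin 74.27636460014432 q6 -0.067 F [ 0.18  0.58 -0.54] w 0.0944
```

```bash
python3 -m creep '{"hand":[-1,-1,-1,-1,-1,-1,-1,-1,-1,-1,-1,-1],"slide":[[0,-0.013,-0.026],[0,-0.026,-0.052],[0,-0.039,-0.078],[0,-0.052,-0.104],[0,-0.065,-0.130],[0,-0.078,-0.156],[0,-0.091,-0.182],[0,-0.104,-0.208],[0,-0.117,-0.234],[0,-0.130,-0.260],[0,-0.143,-0.286],[0,-0.152,-0.307]],"spin":[-7,-14,-21,-28,-35,-42,-49,-56,-63,-70,-77,-84]}'
python3 -m creep '{"hand":[-1,-1,-1,-1,-1],"slide":[[0,0,0],[0,0,0],[0,0,0],[0,0,0],[0,0,0]],"spin":[-7,-14,-21.5,-21.5,-21.5]}'
python3 - <<'E'
from h import *
plan([.435,-.252,.2],38)
import json
c=ctrl.calibration('wrist'); snap('wrist','w1.png'); json.dump({k:np.array(v).tolist() for k,v in c.items()},open('c1.json','w'))
snap('top','top1.png')
E
```

```text
time_s: 1.15
ee_pos: [0.4359, -0.2502, 0.2134]
eef_rot: [-2.972, 1.571, 2.031]
force: [0.8, -0.2, -0.4]
grip_width: 0.0938
time_s: 1.57
ee_pos: [0.4349, -0.2519, 0.2133]
eef_rot: [-2.91, 1.57, 2.459]
force: [0.7, -0.1, 0.5]
grip_width: 0.0937
t 1.57 tcp [ 0.4349 -0.2519  0.2133] jawyaw 37.58 slide [0.0133 0.     0.0002] spin -0.418689928472304 q6 -1.254 F [ 0.67 -0.09  0.45] w 0.0937
```

View pics/w1.png

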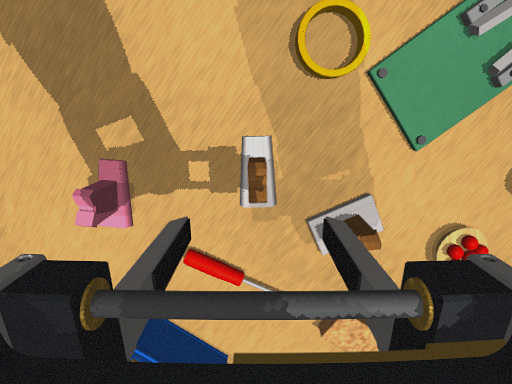

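```bash
python3 - <<'E'
from m import *
import json
c={k:np.array(v) for k,v in json.load(open('c1.json')).items()}
im=cv2.imread('pics/w1.png')
cv2.imwrite('pics/w1c.png',cv2.resize(im[125:265,220:400],None,fx=4.4,fy=4.2,interpolation=cv2.INTER_CUBIC))
hsv=cv2.cvtColor(im,cv2.COLOR_BGR2HSV)
for p in [(283,145),(290,0)]:pass
# flat rest foot corners in top view
for p in [(95,20),(22,155),(252,275),(318,132)]:
    u,v=280+p[0]*.15,145+p[1]*.15; print('flat',onz('top',u,v,.012).round(4))
# brown top mask of dovetail in wrist
b=cv2.inRange(hsv,(3,90,20),(18,255,170)); b[:, :235]=0; b[:,285:]=0;b[:125]=0;b[215:]=0
n,l,st,ce=cv2.connectedComponentsWithStats(b); print(st[1:],ce[1:])
f=cv2.inRange(hsv,(0,0,130),(180,50,255)); f[:, :235]=0; f[:,285:]=0;f[:125]=0;f[215:]=0
n,l,st,ce=cv2.connectedComponentsWithStats(f); print(st[1:])
E
```

```text
flat [ 0.6362 -0.2079  0.012 ]
flat [ 0.5835 -0.1787  0.012 ]
flat [ 0.5359 -0.267   0.012 ]
flat [ 0.5915 -0.2938  0.012 ]
[[277 126   2   2   2]
 [247 135   1   1   1]
 [261 135   1   1   1]
 [266 135   1   1   1]
 [268 135   1   1   1]
 [270 135   2   6   7]
 [242 136   1   1   1]
 [241 143   1  10  10]
 [272 143   1  11  11]
 [235 146   2   7  10]
 [235 153   6  40 196]
 [273 156   1  10  10]
 [248 158  19  45 792]
 [274 169   1   7   7]
 [274 177   1   3   3]
 [275 181   1   2   2]
 [275 184   2  22  22]
 [284 203   1   1   1]
 [270 208   1   1   1]] [[277.5        126.5       ]
 [247.         135.        ]
 [261.         135.        ]
 [266.         135.        ]
 [268.         135.        ]
 [270.85714286 137.14285714]
 [242.         136.        ]
 [241.         147.5       ]
 [272.         148.        ]
 [235.3        149.3       ]
 [237.35714286 171.06122449]
 [273.         160.5       ]
 [257.03409091 179.8989899 ]
 [274.         172.        ]
 [274.         178.        ]
 [275.         181.5       ]
 [275.54545455 194.5       ]
 [284.         203.        ]
 [270.         208.        ]]
[[ 241  136   33   71 1153]]
```

View pics/w1c.png

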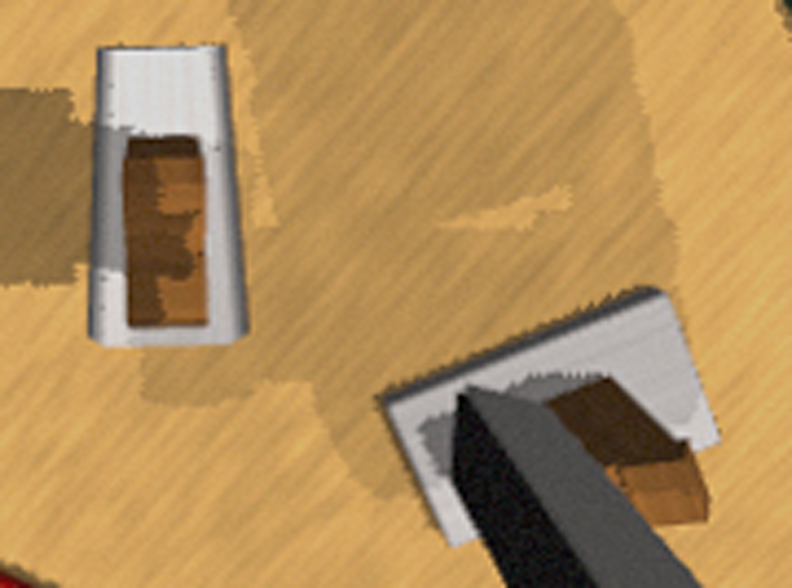

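```bash
python3 - <<'E'
from m import *
import json
c={k:np.array(v) for k,v in json.load(open('c1.json')).items()}
P=lambda x,y,z:onz('w',220+x/4.4,125+y/4.2,z,c)
tl,tr,nl,nr=P(90,333,0),P(248,330,0),P(97,52,0),P(228,50,0)
T=(tl+tr)/2;N=(nl+nr)/2;print(T,N,np.hypot(*(tl-tr)[:2]),np.hypot(*(nl-nr)[:2]),np.hypot(*(N-T)[:2]),'yaw',np.degrees(np.arctan2(N[1]-T[1],N[0]-T[0])),(T+N)/2)
a,b=P(127,325,.08),P(207,325,.08); print('upright rear top',a,b,(a+b)/2,np.hypot(*(a-b)[:2]))
e,f=P(125,170,.08),P(203,155,.08);print((e+f)/2)
d=(N-T)/np.linalg.norm(N-T); M=(a+b)/2+.022*d; print('centre by upright',M, 'nose mid from end', N-.05*d)
plan([*((M+(T+N)/2)/2)[:2],.034],np.degrees(np.arctan2(d[1],d[0]))-90)
E
```

```text
[ 4.68313431e-01 -2.89025584e-01 -2.77555756e-17] [ 0.40709008 -0.21321607  0.        ] 0.05312353896341296 0.041270035600888766 0.09744425033927423 yaw 128.92415512163362 [ 4.37701753e-01 -2.51120826e-01 -1.38777878e-17]
upright rear top [ 0.44152129 -0.27358021  0.08      ] [ 0.45836123 -0.26060815  0.08      ] [ 0.44994126 -0.26709418  0.08      ] 0.02125695309690201
[ 0.42135491 -0.23138913  0.08      ]
centre by upright [ 0.43611886 -0.24997866  0.08      ] nose mid from end [ 4.38504631e-01 -2.52114985e-01 -1.42417718e-17]
t 1.67 tcp [ 0.4349 -0.252   0.2134] jawyaw 37.54 slide [1.794e-01 2.500e-03 1.000e-04] spin -1.3840862436492216 q6 -1.253 F [ 0.86 -0.3  -0.4 ] w 0.0939
```

```bash
python3 -m creep '{"hand":[-0.3,-0.3,-0.3,-0.3,-0.3,-0.3,-0.3,-0.3,-0.3],"slide":[[0.03,0.0025,0],[0.06,0.0025,0],[0.09,0.0025,0],[0.115,0.0025,0],[0.135,0.0025,0],[0.155,0.0025,0],[0.17,0.0025,0],[0.178,0.0025,0],[0.178,0.0025,0]],"spin":[-1.4,-1.4,-1.4,-1.4,-1.4,-1.4,-1.4,-1.4,-1.4]}' 25
python3 -m creep '{"hand":[1,1,1,1,1,1,1,1],"slide":[[0,0,0],[0,0,0],[0,0,0],[0,0,0],[0,0,0],[0,0,0],[0,0,0],[0,0,0]],"spin":[0,0,0,0,0,0,0,0]}' 25
python3 - <<'E'
from h import *
plan([.437,-.2508,.034],38.9)
snap('wrist','w2.png')
E
```

```text
time_s: 2.42
ee_pos: [0.4362, -0.25, 0.0341]
eef_rot: [-2.852, 1.568, 2.542]
force: [0.2, -0.3, 0.3]
grip_width: 0.0612
time_s: 3.08
ee_pos: [0.437, -0.2505, 0.0357]
eef_rot: [0.093, 1.57, -0.794]
force: [-1.6, 0.8, 4.0]
grip_width: 0.0223
t 3.08 tcp [ 0.437  -0.2505  0.0357] jawyaw 39.17 slide [ 0.0017 -0.0002  0.0002] spin 0.2746957742629377 q6 -1.277 F [-1.6   0.77  4.04] w 0.0223
```

View pics/w2.png

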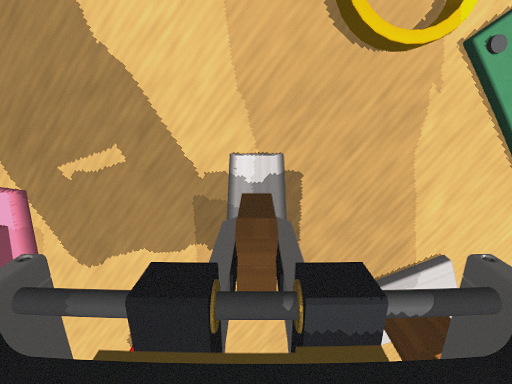

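```bash
python3 -m creep '{"hand":[1,1,1,1],"slide":[[-0.03,0,0],[-0.065,0,0],[-0.1,0,0],[-0.13,0,0]],"spin":[0,0,0,0]}' 25
python3 - <<'E'
from h import *
plan([.544,-.0235,.165],74.7-90)
E
```

```text
time_s: 3.47
ee_pos: [0.4368, -0.2502, 0.1673]
eef_rot: [1.476, 1.571, 0.589]
force: [0.2, -0.7, -3.0]
grip_width: 0.022
t 3.47 tcp [ 0.4368 -0.2502  0.1673] jawyaw 39.18 slide [ 0.0023  0.2263 -0.108 ] spin 54.47732749887245 q6 -1.277 F [ 0.21 -0.66 -3.04] w 0.022
```

```bash
python3 -m creep '{"hand":[1,1,1,1,1,1,1,1,1,1,1],"slide":[[0,0.024,-0.011],[0,0.048,-0.023],[0,0.073,-0.035],[0,0.098,-0.047],[0,0.123,-0.059],[0,0.148,-0.071],[0,0.173,-0.083],[0,0.2,-0.095],[0,0.226,-0.108],[0,0.226,-0.108],[0,0.226,-0.108]],"spin":[6,12,18,24,30,36,42,48,54.5,54.5,54.5]}' 25
python3 - <<'E'
from h import *
plan([.544,-.0235,.165],74.7-90)
import json
c=ctrl.calibration('wrist'); im=snap('wrist','w3.png'); json.dump({k:np.array(v).tolist() for k,v in c.items()},open('c3.json','w'))
im=im[:,:,::-1]
cv2.imwrite('pics/w3c.png',cv2.resize(im[0:230,110:410],None,fx=2.6,fy=2.6,interpolation=cv2.INTER_CUBIC))
snap('top','top3.png')
E
```

```text
time_s: 4.38
ee_pos: [0.5438, -0.0228, 0.1647]
eef_rot: [-1.381, 1.57, 3.067]
force: [-0.7, 0.8, -2.8]
grip_width: 0.0218
t 4.38 tcp [ 0.5438 -0.0228  0.1647] jawyaw -15.16 slide [-0.0003  0.0003  0.0006] spin 0.14028152291885476 q6 0.155 F [-0.73  0.79 -2.84] w 0.0218
```

View pics/w3.png

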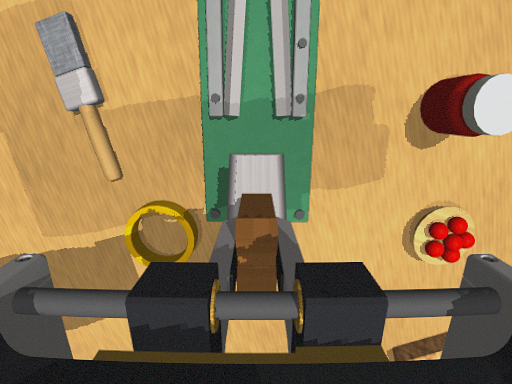

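View pics/w3c.png

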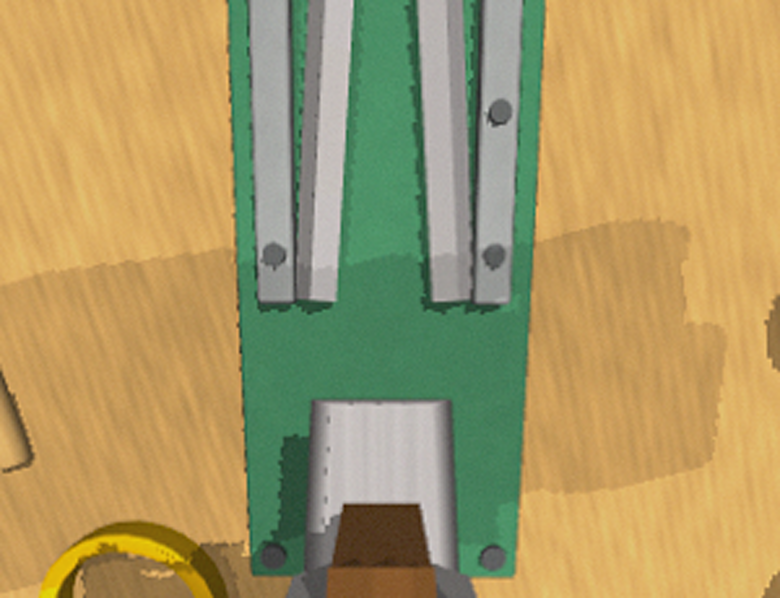

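```bash
python3 - <<'E'
from h import *
import json
c={k:np.array(v) for k,v in json.load(open('c3.json')).items()}
im=cv2.imread('pics/w3.png'); hsv=cv2.cvtColor(im,cv2.COLOR_BGR2HSV)
g=cv2.inRange(hsv,(50,60,30),(95,255,255))
L=[];Rr=[]
for v in range(4,205,2):
    x=np.where(g[v,180:340])[0]+180
    L.append(onz('w',x.min()-.5,v,.012,c)[:2]); Rr.append(onz('w',x.max()+.5,v,.012,c)[:2])
def fit(P):
    f=cv2.fitLine(np.array(P,np.float32),cv2.DIST_HUBER,0,1e-4,1e-4).ravel(); d=f[:2]; d=d*np.sign(d[1]); return d,f[2:]
dl,pl=fit(L);dr,pr=fit(Rr)
ang=lambda d:np.degrees(np.arctan2(d[1],d[0])); print('edge yaws',ang(dl),ang(dr))
d=(dl+dr);d/=np.hypot(*d);n=np.array([-d[1],d[0]])
print('width',n@(pl-pr)); mid=(n@pl+n@pr)/2
# mouth: rail ends top z=.032
P=lambda x,y,z:onz('w',110+x/2.6,y/2.6,z,c)[:2]
for q in [(275,303),(315,303),(450,303),(490,303)]: X=P(*q,.032); print('railend along',d@X,'lat',n@X-mid)
for q in [(337,300),(432,300)]: X=P(*q,.032); print('inner top edge lat',n@X-mid)
for q in [(272,576),(514,576)]: print('plate rear along',d@P(*q,.012))
p,R,o=tool()
print('tcp along',d@p[:2],'lat',n@p[:2]-mid,'yaw',ang(d))
# rest nose in hand: nose top edge z = tcpz-.034+.012 
zt=p[2]-.034
for q in [(312,402),(452,402)]: X=P(*q,zt); print('nose under corner: ahead of tcp',d@(X-p[:2]),'lat vs tcp',n@(X-p[:2]))
# flank lines of underside
for y in (420,470,540):
  print(y)
a=[P(313,410,zt),P(306,550,zt)];b=[P(452,410,zt),P(460,550,zt)]
m=[(a[i]+b[i])/2 for i in (0,1)]; print('foot yaw',ang(m[0]-m[1]),[np.hypot(*(a[i]-b[i])) for i in(0,1)],[n@(x-p[:2]) for x in m])
print('mouth',0,mid,d,n)
E
```

```text
edge yaws 74.61844 74.50345
width 0.12823766
railend along 0.19896874959634836 lat 0.04484777225332287
railend along 0.19899932539652637 lat 0.028255814960558623
railend along 0.19929788742064336 lat -0.027614394816457
railend along 0.1994445686038717 lat -0.04419346650696199
inner top edge lat 0.019132778243261872
inner top edge lat -0.020135220248469476
plate rear along 0.06954765509906263
plate rear along 0.07023851696748497
tcp along 0.12123943100409916 lat 0.0009005492958199524 yaw 74.56094
nose under corner: ahead of tcp 0.050916768602333705 lat vs tcp 0.019711541939180486
nose under corner: ahead of tcp 0.0511417072572454 lat vs tcp -0.02069309299219709
420
470
540
foot yaw 75.11311399457759 [np.float64(0.040232739533264894), np.float64(0.04707172712854934)] [np.float64(-0.0006493554130435537), np.float64(-0.0010638647889307938)]
mouth 0 -0.5312544 [0.2662132 0.9639142] [-0.9639142  0.2662132]
```

```bash
python3 -m creep '{"hand":[1,1,1,1,1,1],"slide":[[0.03,0,-0.008],[0.06,0,-0.008],[0.09,0,-0.008],[0.105,0,-0.008],[0.112,0,-0.008],[0.112,0,-0.008]],"spin":[0.4,0.4,0.4,0.4,0.4,0.4]}' 25
python3 -m creep '{"hand":[1,1,1],"slide":[[0.0012,0,0],[0.0024,0,0],[0.0024,0,0]],"spin":[0,0,0]}' 25
python3 -m creep '{"hand":[1,1,1],"slide":[[0.0007,0,0],[0.0014,0,0],[0.0014,0,0]],"spin":[0,0,0]}' 25
```

```text
time_s: 4.98
ee_pos: [0.5452, -0.017, 0.0523]
eef_rot: [-1.376, 1.568, 3.062]
force: [-0.7, -0.0, -2.3]
grip_width: 0.0219
time_s: 5.23
ee_pos: [0.5465, -0.0164, 0.0521]
eef_rot: [1.751, 1.569, -0.095]
force: [0.9, 0.0, -3.3]
grip_width: 0.0215
time_s: 5.48
ee_pos: [0.5461, -0.0162, 0.0499]
eef_rot: [1.721, 1.57, -0.124]
force: [0.1, 0.2, -2.7]
grip_width: 0.0217
```

```bash
for i in 1; do :; done; python3 -m creep '{"hand":[1,1,1],"slide":[[0.0005,0,0],[0.001,0,0],[0.001,0,0]],"spin":[0,0,0]}' 25
python3 -m creep '{"hand":[1,1,1],"slide":[[0.0005,0,0],[0.001,0,0],[0.001,0,0]],"spin":[0,0,0]}' 25
python3 - <<'E'
from h import *
plan([.5461,-.0162,.0485],-15.4); snap('scene','s4.png'); im=cv2.imread('pics/s4.png'); cv2.imwrite('pics/s4c.png',cv2.resize(im[150:280,210:440],None,fx=3.4,fy=3.4,interpolation=cv2.INTER_CUBIC))
E
```

```text
time_s: 5.73
ee_pos: [0.546, -0.0162, 0.0486]
eef_rot: [-1.327, 1.571, 3.111]
force: [-1.0, -0.3, -2.3]
grip_width: 0.0219
time_s: 5.98
ee_pos: [0.5461, -0.0162, 0.0477]
eef_rot: [1.798, 1.571, -0.048]
force: [0.3, 0.5, -1.0]
grip_width: 0.0218
t 5.98 tcp [ 0.5461 -0.0162  0.0477] jawyaw -15.72 slide [-0.0008 -0.      0.    ] spin -0.32324009500655393 q6 0.178 F [ 0.31  0.45 -1.01] w 0.0218
```

View pics/s4c.png

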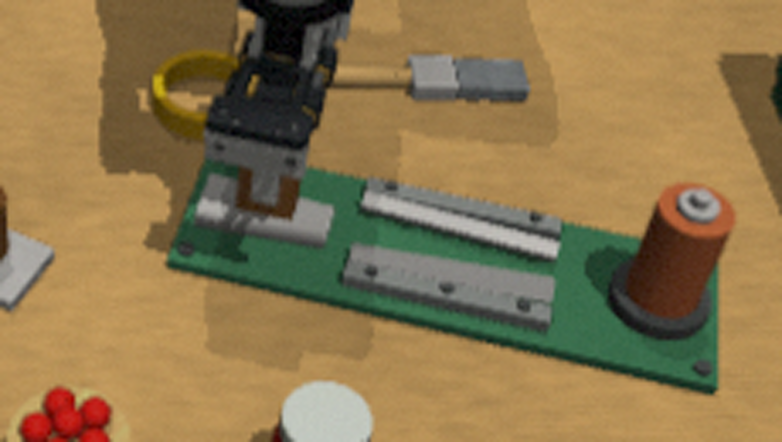

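```bash
python3 -m creep '{"hand":[1,1,0.3,0.3,0.3],"slide":[[0.0005,0,0],[0.0005,0,0],[0.0005,0,0],[0.0005,0,0],[0.0005,0,0]],"spin":[0,0,0,0,0]}' 25
python3 -m creep '{"hand":[1,1,1,1,1],"slide":[[0,0,0],[0,0,0],[0,0,0],[0,0,0],[0,0,0]],"spin":[0,0,0,0,0]}' 15
python3 - <<'E'
from h import *
plan([.5461,-.0162,.0485],-15.4)
import json
c=ctrl.calibration('wrist'); im=snap('wrist','w5.png')[:,:,::-1]; json.dump({k:np.array(v).tolist() for k,v in c.items()},open('c5.json','w'))
cv2.imwrite('pics/w5c.png',cv2.resize(im[0:230,110:410],None,fx=2.6,fy=2.6,interpolation=cv2.INTER_CUBIC))
E
```

```text
time_s: 6.45
ee_pos: [0.546, -0.0162, 0.0471]
eef_rot: [-1.759, 1.571, 2.679]
force: [-0.2, -0.3, 0.9]
grip_width: 0.0325
time_s: 6.87
ee_pos: [0.546, -0.0162, 0.0471]
eef_rot: [-1.152, 1.571, -2.997]
force: [0.2, -0.2, -1.1]
grip_width: 0.0216
t 6.87 tcp [ 0.546  -0.0162  0.0471] jawyaw -15.72 slide [-0.0014  0.0001  0.    ] spin -0.32324061701477547 q6 0.178 F [ 0.2  -0.16 -1.08] w 0.0216
```

View pics/w5c.png

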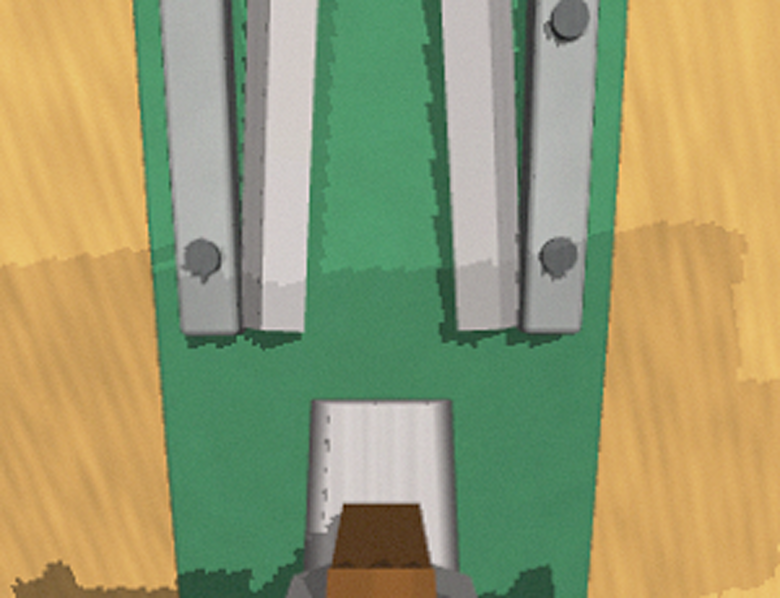

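```bash
python3 -m creep '{"hand":[1,1,1,1,1,1,1,1,1,1],"slide":[[0,0,-0.008],[0,0,-0.016],[0,0,-0.024],[0,0,-0.032],[0,0,-0.04],[0,-0.0005,-0.048],[0,-0.0005,-0.056],[0,-0.0005,-0.064],[0,-0.0005,-0.07],[0,-0.0005,-0.07]],"spin":[0,0,0,0,0,0,0,0,0,0]}' 15
python3 - <<'E'
from h import *
p,R,o=tool(); d=np.array([.2662,.9639]); n=np.array([-.9639,.2662]); print('x',d@p[:2]-.1997,'lat',n@p[:2]+.53125); plan(p,-15.4); print(o['moment'])
im=snap('wrist','w6.png')[:,:,::-1]
cv2.imwrite('pics/w6c.png',cv2.resize(im[0:230,110:410],None,fx=2.6,fy=2.6,interpolation=cv2.INTER_CUBIC))
E
```

```text
time_s: 7.75
ee_pos: [0.5647, 0.0525, 0.0471]
eef_rot: [2.929, 1.571, 1.085]
force: [0.5, 1.1, -0.0]
grip_width: 0.0219
x 0.0012539052968818243 lat 0.0008880009231718722
t 7.75 tcp [0.5647 0.0525 0.0471] jawyaw -15.67 slide [0. 0. 0.] spin -0.26779777535260507 q6 0.301 F [ 0.52  1.13 -0.03] w 0.0219
[-0.06285692 -0.11775703  0.0589941 ]
```

View pics/w6c.png

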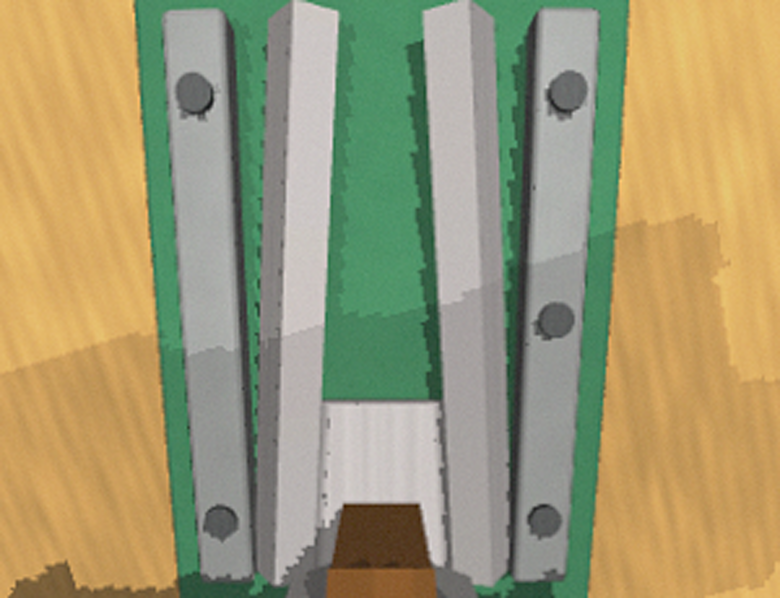

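```bash
python3 -m creep '{"hand":[1,1,1,1,1,1,1,1],"slide":[[0,0,-0.006],[0,0,-0.012],[0,0,-0.018],[0,0,-0.024],[0,0,-0.03],[0,0,-0.036],[0,0,-0.04],[0,0,-0.04]],"spin":[0,0,0,0,0,0,0,0]}' 15
cat > st.py <<'E'
from h import *
p,R,o=tool(); d=np.array([.2662,.9639]); n=np.array([-.9639,.2662]); F=o['force']; print('x',(d@p[:2]-.1997).round(4),'lat',(n@p[:2]+.53125).round(4),'z',p[2].round(4),'Fx',(d@F[:2]).round(2),'Flat',(n@F[:2]).round(2),'Fz',F[2].round(2),'M',o['moment'].round(2),'w',o['grip_width'],'t',o['time_s'])
E
python3 st.py
python3 - <<'E'
from h import *
im=snap('wrist','w7.png')[:,:,::-1]
cv2.imwrite('pics/w7c.png',cv2.resize(im[0:230,110:410],None,fx=2.6,fy=2.6,interpolation=cv2.INTER_CUBIC))
E
```

```text
time_s: 8.47
ee_pos: [0.5755, 0.0907, 0.0471]
eef_rot: [2.971, 1.571, 1.126]
force: [-0.7, -0.5, -1.1]
grip_width: 0.022
x 0.0409 lat 0.0007 z 0.0471 Fx -0.62 Flat 0.53 Fz -1.15 M [ 0.03 -0.1   0.04] w 0.02195341559782232 t 8.4667
```

View pics/w7c.png

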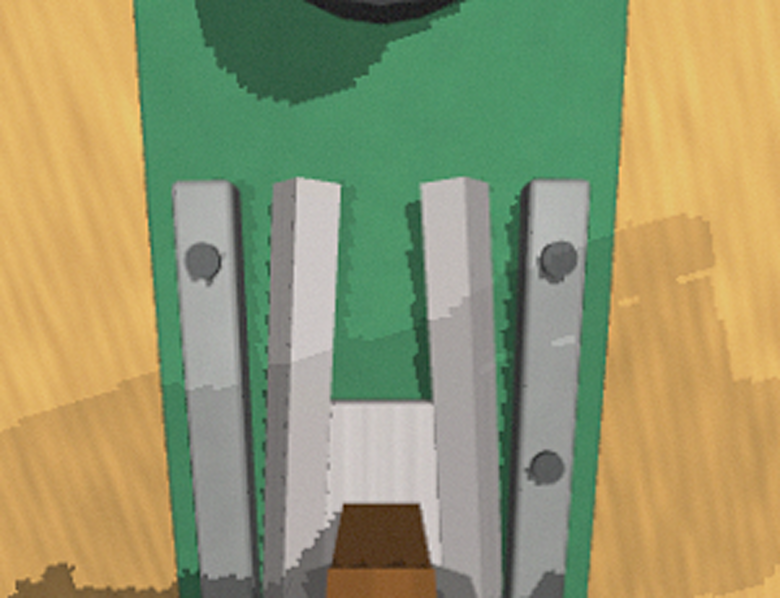

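```bash
python3 -m creep '{"hand":[1,1,1,1,1],"slide":[[0,0,-0.002],[0,0,-0.004],[0,0,-0.006],[0,0,-0.008],[0,0,-0.008]],"spin":[0,0,0,0,0]}' 10
python3 st.py
python3 -m creep '{"hand":[1,1,1,1],"slide":[[0,0,-0.001],[0,0,-0.002],[0,0,-0.003],[0,0,-0.003]],"spin":[0,0,0,0]}' 10
python3 st.py
```

```text
time_s: 8.93
ee_pos: [0.5775, 0.0978, 0.0471]
eef_rot: [-2.005, 1.571, 2.433]
force: [1.0, -1.2, -1.9]
grip_width: 0.0216
x 0.0483 lat 0.0006 z 0.0471 Fx -0.9 Flat -1.28 Fz -1.94 M [-0.05 -0.11  0.  ] w 0.021566560353561165 t 8.9333
time_s: 9.27
ee_pos: [0.5783, 0.1006, 0.0471]
eef_rot: [-1.955, 1.571, 2.483]
force: [-0.2, 0.5, -3.0]
grip_width: 0.022
x 0.0512 lat 0.0006 z 0.0471 Fx 0.41 Flat 0.3 Fz -3.01 M [-0.04 -0.09 -0.07] w 0.021997377677778648 t 9.2667
```

```bash
python3 -m creep '{"hand":[1,1,1,1],"slide":[[0,0,-0.001],[0,0,-0.002],[0,0,-0.003],[0,0,-0.003]],"spin":[0,0,0,0]}' 10
python3 st.py
python3 -m creep '{"hand":[1,1,1,1],"slide":[[0,0,-0.0007],[0,0,-0.0014],[0,0,-0.002],[0,0,-0.002]],"spin":[0,0,0,0]}' 10
python3 st.py
```

```text
time_s: 9.6
ee_pos: [0.5792, 0.1035, 0.0471]
eef_rot: [-3.091, 1.571, 1.347]
force: [0.1, 0.3, -3.0]
grip_width: 0.0219
x 0.0542 lat 0.0005 z 0.0471 Fx 0.32 Flat -0.05 Fz -3.05 M [-0.03 -0.1   0.01] w 0.021904677920356646 t 9.6
time_s: 9.93
ee_pos: [0.5798, 0.1053, 0.0472]
eef_rot: [1.872, 1.571, 0.027]
force: [0.4, 0.4, -3.8]
grip_width: 0.0219
x 0.0562 lat 0.0004 z 0.0472 Fx 0.45 Flat -0.3 Fz -3.84 M [-0.04 -0.22  0.03] w 0.021926065925560654 t 9.9333
```

```bash
python3 -m creep '{"hand":[0.2,0.2,0.2,0.2,0.2,0.2,0.2,0.2],"slide":[[0,0,0],[0,0,0],[0,0,0],[-0.01,0,0],[-0.03,0,0],[-0.055,0,0],[-0.08,0,0],[-0.08,0,0]],"spin":[0,0,0,0,0,0,0,0]}' 10
python3 st.py
python3 -m creep '{"hand":[1,1,1,1,1,1,1],"slide":[[0,0,0.015],[0,0,0.03],[0,0,0.045],[0,0,0.055],[0,0,0.055],[0,0,0.055],[0,0,0.055]],"spin":[0,0,0,0,0,0,0]}' 40
python3 st.py
python3 - <<'E'
from h import *
im=snap('wrist','w8.png'); plan([0,0,0],-15.4)
E
```

```text
time_s: 10.6
ee_pos: [0.5817, 0.1055, 0.1331]
eef_rot: [1.968, 1.563, 0.123]
force: [0.2, -0.1, 0.4]
grip_width: 0.0377
x 0.0569 lat -0.0014 z 0.1331 Fx -0.07 Flat -0.25 Fz 0.39 M [-0.05 -0.12  0.  ] w 0.03769064237729523 t 10.6
time_s: 11.18
ee_pos: [0.5648, 0.0523, 0.127]
eef_rot: [-1.623, 1.571, 2.815]
force: [-0.4, -0.1, 0.8]
grip_width: 0.0007
x 0.0011 lat 0.0008 z 0.127 Fx -0.24 Flat 0.34 Fz 0.81 M [-0.07 -0.04 -0.02] w 0.0007265361778481928 t 11.1833
t 11.23 tcp [0.5648 0.0526 0.127 ] jawyaw -15.71 slide [ 0.1271 -0.5295  0.2036] spin -0.31184425459957765 q6 0.302 F [-0.65 -0.21  0.34] w 0.0003
```

View pics/w8.png

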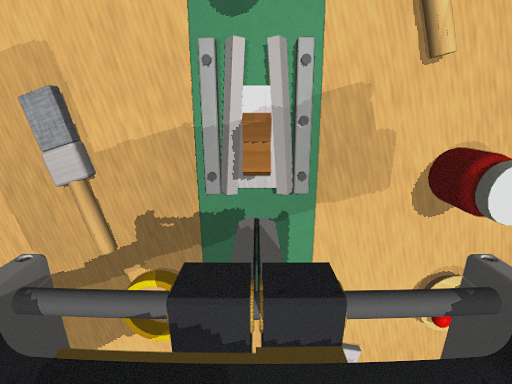

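```bash
python3 -m creep '{"hand":[1,1,1,1,1,1,1],"slide":[[0.02,0,0],[0.04,0,0],[0.06,0,0],[0.072,0,0],[0.08,0,0],[0.082,0,0],[0.082,0,0]],"spin":[0,0,0,0,0,0,0]}' 40
python3 st.py
python3 -m creep '{"hand":[1,1,1,1,1,1],"slide":[[0,0,-0.004],[0,0,-0.008],[0,0,-0.012],[0,0,-0.016],[0,0,-0.018],[0,0,-0.018]],"spin":[0,0,0,0,0,0]}' 40
python3 st.py
python3 - <<'E'
from h import *
im=snap('scene','s9.png'); im=cv2.imread('pics/s9.png'); cv2.imwrite('pics/s9c.png',cv2.resize(im[150:280,210:440],None,fx=3.4,fy=3.4,interpolation=cv2.INTER_CUBIC))
E
```

```text
time_s: 11.82
ee_pos: [0.5649, 0.0525, 0.0452]
eef_rot: [-1.404, 1.571, 3.034]
force: [-0.4, 0.1, -0.1]
grip_width: 0.0008
x 0.0013 lat 0.0007 z 0.0452 Fx -0.01 Flat 0.39 Fz -0.12 M [-0.04 -0.04 -0.01] w 0.0008274715138840828 t 11.8167
time_s: 12.32
ee_pos: [0.5698, 0.0702, 0.0453]
eef_rot: [2.059, 1.57, 0.215]
force: [-0.5, -0.1, 0.3]
grip_width: 0.0004
x 0.0196 lat 0.0007 z 0.0453 Fx -0.21 Flat 0.51 Fz 0.26 M [-0.06  0.01  0.04] w 0.00037205877736036795 t 12.3167
```

View pics/s9c.png

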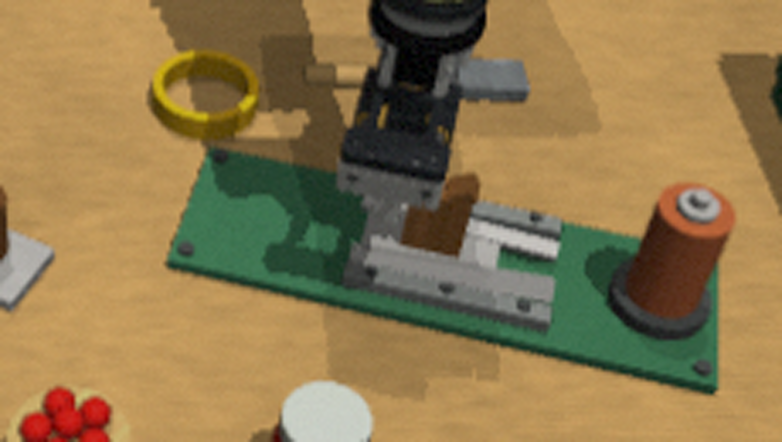

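Fingers are just behind the upright. I'll push in small steps, watching the force.

```bash
for s in 1; do python3 -m creep '{"hand":[1,1,1,1,1,1,1],"slide":[[0,0,-0.001],[0,0,-0.002],[0,0,-0.003],[0,0,-0.004],[0,0,-0.005],[0,0,-0.006],[0,0,-0.006]],"spin":[0,0,0,0,0,0,0]}' 40; done
python3 st.py
python3 -m creep '{"hand":[1,1,1,1],"slide":[[0,0,-0.001],[0,0,-0.002],[0,0,-0.003],[0,0,-0.003]],"spin":[0,0,0,0]}'
python3 st.py
```

```text
time_s: 12.95
ee_pos: [0.5713, 0.0756, 0.0452]
eef_rot: [2.121, 1.571, 0.276]
force: [-0.2, 0.6, -0.4]
grip_width: 0.0003
x 0.0252 lat 0.0006 z 0.0452 Fx 0.54 Flat 0.33 Fz -0.42 M [-0.02 -0.08 -0.03] w 0.00027734155804108937 t 12.95
time_s: 13.28
ee_pos: [0.5718, 0.0769, 0.0451]
eef_rot: [-0.25, 1.568, -2.095]
force: [-4.5, -12.2, 3.6]
grip_width: 0.0005
x 0.0267 lat 0.0006 z 0.0451 Fx -12.98 Flat 1.12 Fz 3.55 M [-1.86  0.52  0.01] w 0.0005070659601477914 t 13.2833
```

```bash
python3 - <<'E'
from h import *
import json
c=ctrl.calibration('wrist'); im=snap('wrist','w10.png')[:,:,::-1]; json.dump({k:np.array(v).tolist() for k,v in c.items()},open('c10.json','w'))
cv2.imwrite('pics/w10c.png',cv2.resize(im[60:280,150:360],None,fx=2.7,fy=2.7,interpolation=cv2.INTER_CUBIC))
im=snap('scene','s10.png')[:,:,::-1]; cv2.imwrite('pics/s10c.png',cv2.resize(im[185:255,300:400],None,fx=8,fy=8,interpolation=cv2.INTER_CUBIC))
E
python3 st.py
```

```text
x 0.0267 lat 0.0006 z 0.0451 Fx -12.16 Flat 1.55 Fz 2.35 M [-1.86  0.51  0.02] w 0.0005948617292659389 t 13.3833
```

View pics/w10c.png

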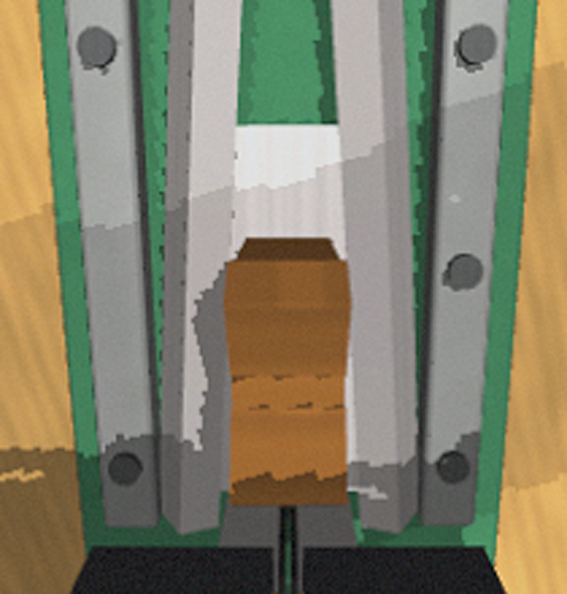

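View pics/s10c.png

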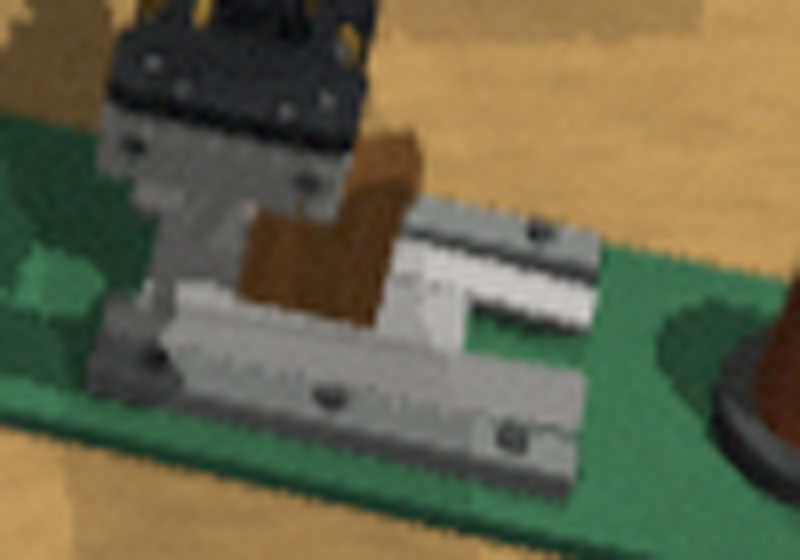

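The push stalled at about x=57, the low end of the range. Before accepting that, I'll check it's a true wedge and not a cocked bind, by measuring the rail symmetry and the foot.

```bash
python3 - <<'E'
from h import *
im=cv2.imread('pics/w8.png'); cv2.imwrite('pics/w8c.png',cv2.resize(im[25:205,190:330],None,fx=4.3,fy=3.3,interpolation=cv2.INTER_CUBIC))
im=cv2.imread('pics/w7.png'); cv2.imwrite('pics/w7d.png',cv2.resize(im[60:220,190:330],None,fx=5.6,fy=3.7,interpolation=cv2.INTER_CUBIC))
E
```

```text
(no output)
```

View pics/w7d.png

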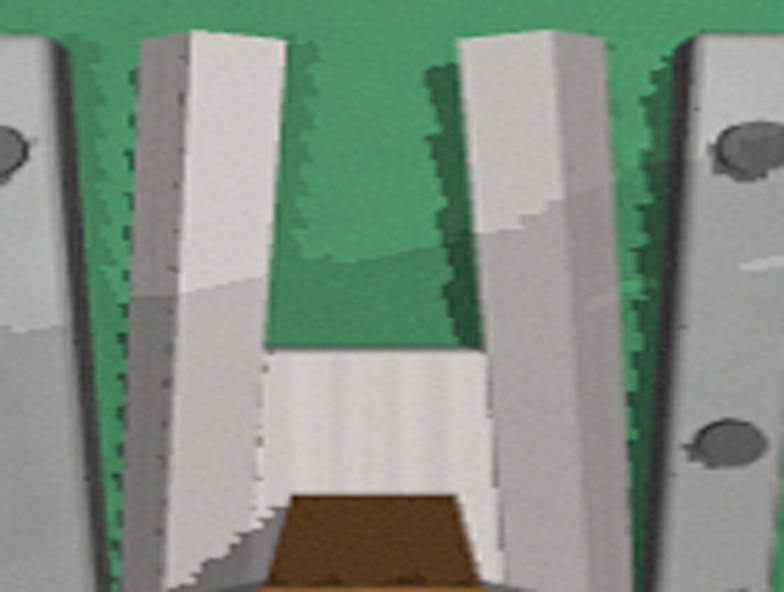

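View pics/w8c.png

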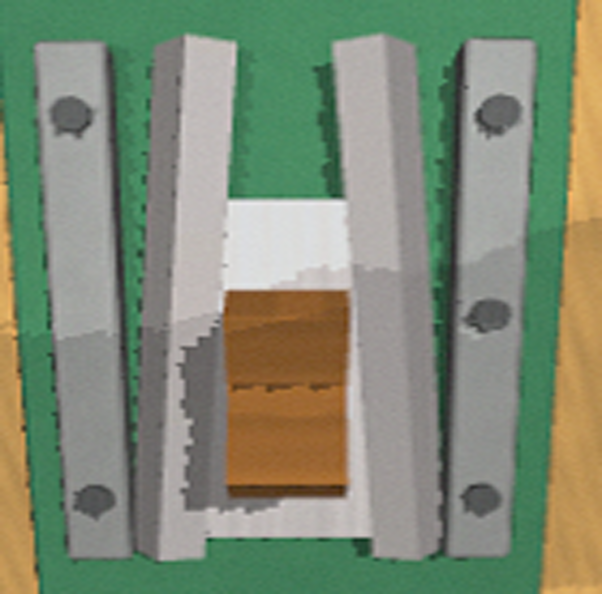

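```bash
python3 -m creep '{"hand":[1,1,1,1,1,1,1,1],"slide":[[0,0,0.004],[0,0,0.008],[-0.02,0,0.008],[-0.04,0,0.008],[-0.065,0,0.008],[-0.068,0,-0.005],[-0.068,0,-0.018],[-0.068,0,-0.018]],"spin":[0,0,0,0,0,0,0,0]}'
python3 st.py
python3 - <<'E'
from h import *
import json
c=ctrl.calibration('wrist'); im=snap('wrist','w11.png')[:,:,::-1]; 
cv2.imwrite('pics/w11c.png',cv2.resize(im[60:280,150:360],None,fx=2.7,fy=2.7,interpolation=cv2.INTER_CUBIC))
im=snap('scene','s11.png')[:,:,::-1]; cv2.imwrite('pics/s11c.png',cv2.resize(im[175:255,300:400],None,fx=7,fy=7,interpolation=cv2.INTER_CUBIC))
E
```

```text
time_s: 14.05
ee_pos: [0.5771, 0.0977, 0.1125]
eef_rot: [-2.504, 1.57, 1.935]
force: [-0.3, 0.4, -0.1]
grip_width: 0.0005
x 0.0481 lat 0.001 z 0.1125 Fx 0.28 Flat 0.4 Fz -0.09 M [-0.02 -0.03  0.  ] w 0.00048588554250344606 t 14.05
```

View pics/s11c.png

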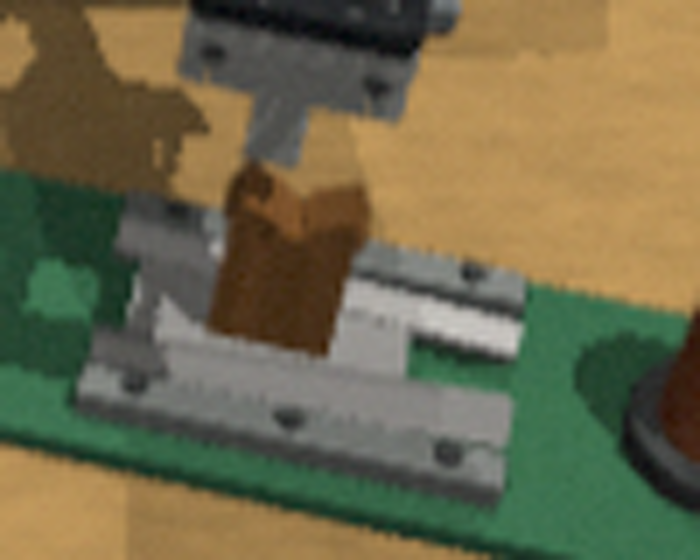

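```bash
python3 -m creep '{"hand":[1,1,1,1,1],"slide":[[0,0,0.008],[0.006,0,0.008],[0.010,0,0.008],[0.0115,0,0.008],[0.0115,0,0.008]],"spin":[0,0,0,0,0]}'
python3 st.py
python3 -m creep '{"hand":[1,1,1],"slide":[[0.0005,0,0],[0.001,0,0],[0.001,0,0]],"spin":[0,0,0]}'
python3 st.py
```

```text
time_s: 14.57
ee_pos: [0.5745, 0.0877, 0.1008]
eef_rot: [-1.219, 1.57, -3.065]
force: [0.5, 0.8, 0.3]
grip_width: 0.0003
x 0.0377 lat 0.0009 z 0.1008 Fx 0.89 Flat -0.32 Fz 0.29 M [ 0.01 -0.05 -0.01] w 0.00033870575326327306 t 14.5667
time_s: 14.82
ee_pos: [0.5748, 0.088, 0.1007]
eef_rot: [2.028, 1.571, 0.183]
force: [-0.6, -0.3, -0.5]
grip_width: 0.0008
x 0.0381 lat 0.0006 z 0.1007 Fx -0.43 Flat 0.53 Fz -0.49 M [-0.02 -0.01  0.03] w 0.0008218535293051606 t 14.8167
```

```bash
python3 -m creep '{"hand":[1,1,1],"slide":[[0.0005,0,0],[0.001,0,0],[0.001,0,0]],"spin":[0,0,0]}'
python3 st.py
python3 -m creep '{"hand":[1,1,1],"slide":[[0.0004,0,0],[0.0007,0,0],[0.0007,0,0]],"spin":[0,0,0]}'
python3 st.py
```

```text
time_s: 15.07
ee_pos: [0.575, 0.088, 0.0999]
eef_rot: [1.917, 1.57, 0.072]
force: [-0.6, -0.4, 2.2]
grip_width: 0.0003
x 0.0381 lat 0.0005 z 0.0999 Fx -0.52 Flat 0.47 Fz 2.19 M [ 0.02 -0.    0.01] w 0.000321829246388852 t 15.0667
time_s: 15.32
ee_pos: [0.575, 0.088, 0.0996]
eef_rot: [1.972, 1.57, 0.127]
force: [-1.9, 0.0, 6.7]
grip_width: 0.0001
x 0.0382 lat 0.0004 z 0.0996 Fx -0.48 Flat 1.8 Fz 6.75 M [-0.02  0.31  0.02] w 6.911922593560998e-05 t 15.3167
```

```bash
python3 -m creep '{"hand":[1,1,1,1,1,1,1,1,1],"slide":[[-0.01,0,0],[-0.01,0,0.01],[-0.01,0,0.02],[0,0,0.02],[0.02,0,0.02],[0.04,0,0.02],[0.05,0,0.02],[0.053,0,0.02],[0.053,0,0.02]],"spin":[0,0,0,0,0,0,0,0,0]}'
python3 st.py
```

```text
time_s: 16.07
ee_pos: [0.569, 0.0685, 0.0451]
eef_rot: [-1.249, 1.569, -3.095]
force: [0.5, -0.4, 0.0]
grip_width: 0.0005
x 0.0178 lat 0.001 z 0.0451 Fx -0.25 Flat -0.54 Fz 0.03 M [ 0.01 -0.07  0.03] w 0.0005296994872339708 t 16.0667
```

```bash
python3 -m creep '{"hand":[1,1,1,1,1,1,1],"slide":[[0,0,-0.002],[0,0,-0.004],[0,0,-0.006],[0,0,-0.007],[0,0,-0.008],[0,0,-0.009],[0,0,-0.009]],"spin":[0,0,0,0,0,0,0]}'
python3 st.py
python3 -m creep '{"hand":[1,1,1],"slide":[[0,0,-0.0004],[0,0,-0.0008],[0,0,-0.0008]],"spin":[0,0,0]}'
python3 st.py
```

```text
time_s: 16.65
ee_pos: [0.5719, 0.0767, 0.0463]
eef_rot: [0.23, 1.57, -1.615]
force: [-1.6, -5.7, 4.3]
grip_width: 0.0006
x 0.0265 lat 0.0005 z 0.0463 Fx -5.94 Flat 0.04 Fz 4.33 M [-0.9   0.34 -0.05] w 0.000632864880111677 t 16.65
time_s: 16.9
ee_pos: [0.5719, 0.0769, 0.0463]
eef_rot: [-0.034, 1.569, -1.88]
force: [-4.8, -10.6, 5.4]
grip_width: 0.0004
x 0.0266 lat 0.0005 z 0.0463 Fx -11.52 Flat 1.84 Fz 5.42 M [-1.6   0.64  0.01] w 0.00036769579963825483 t 16.9
```

The stall repeated at the same place, but the fingers rode up slightly (Fz 4–5 N), so the foot may be tipping. I'll back off and push lower, with the closed fingers (25 mm) between the rails, to see whether it goes further.

```bash
python3 -m creep '{"hand":[1,1,1,1,1,1],"slide":[[0,0,0.006],[0,0,0.014],[0,0,0.014],[0.004,0,0.014],[0.008,0,0.014],[0.008,0,0.014]],"spin":[0,0,0,0,0,0]}'
python3 st.py
python3 - <<'E'
from h import *
im=snap('wrist','w12.png')[:,:,::-1]
cv2.imwrite('pics/w12c.png',cv2.resize(im[60:280,150:360],None,fx=2.7,fy=2.7,interpolation=cv2.INTER_CUBIC))
im=snap('scene','s12.png')[:,:,::-1]; cv2.imwrite('pics/s12c.png',cv2.resize(im[175:255,300:400],None,fx=7,fy=7,interpolation=cv2.INTER_CUBIC))
E
```

```text
time_s: 17.4
ee_pos: [0.5678, 0.0648, 0.0369]
eef_rot: [-1.306, 1.569, 3.132]
force: [-0.4, 0.2, 0.2]
grip_width: 0.0002
x 0.0139 lat 0.0012 z 0.0369 Fx 0.04 Flat 0.47 Fz 0.17 M [-0.06 -0.06 -0.03] w 0.0001780837263518201 t 17.4
```

View pics/w12c.png

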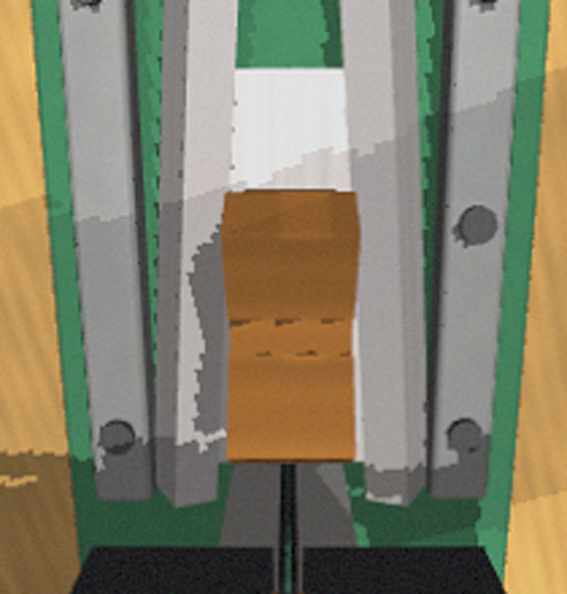

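View pics/s12c.png

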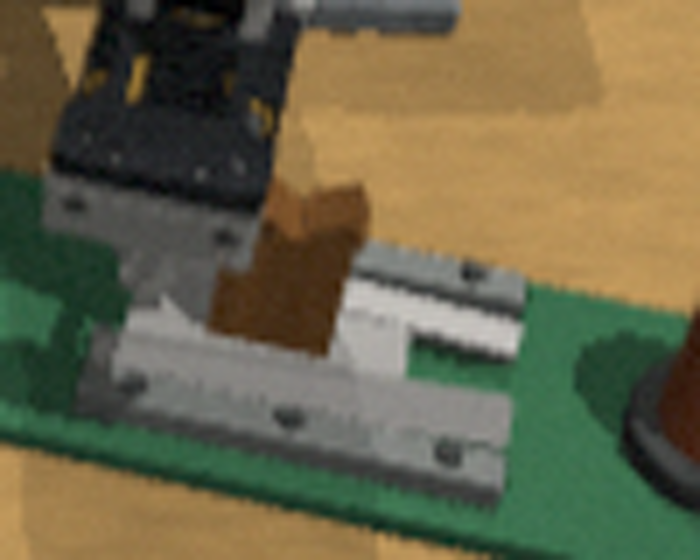

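```bash
python3 -m creep '{"hand":[1,1,1,1,1,1,1,1],"slide":[[0,0,-0.003],[0,0,-0.006],[0,0,-0.008],[0,0,-0.0095],[0,0,-0.011],[0,0,-0.012],[0,0,-0.013],[0,0,-0.013]],"spin":[0,0,0,0,0,0,0,0]}'
python3 st.py
python3 -m creep '{"hand":[1,1,1],"slide":[[0,0,-0.0004],[0,0,-0.0008],[0,0,-0.0008]],"spin":[0,0,0]}'
python3 st.py
```

```text
time_s: 18.17
ee_pos: [0.5717, 0.0767, 0.0379]
eef_rot: [-0.274, 1.57, -2.12]
force: [-1.7, -5.1, 0.9]
grip_width: 0.0007
x 0.0264 lat 0.0006 z 0.0379 Fx -5.35 Flat 0.32 Fz 0.85 M [-0.62  0.19  0.03] w 0.000718288447458178 t 18.1667
time_s: 18.42
ee_pos: [0.5717, 0.0769, 0.0379]
eef_rot: [-0.329, 1.569, -2.174]
force: [-3.9, -7.8, 2.5]
grip_width: 0.0007
x 0.0266 lat 0.0007 z 0.0379 Fx -8.56 Flat 1.63 Fz 2.49 M [-1.3   0.42 -0.01] w 0.0006699569467767622 t 18.4167
```

```bash
python3 -m creep '{"hand":[1,1,1,1],"slide":[[0,0,-0.0003],[0,0,-0.0006],[0,0,-0.0006],[0,0,-0.0006]],"spin":[0,0,0,0]}'
python3 st.py
python3 -m creep '{"hand":[1,1,1,1],"slide":[[0,0,0],[0,0,0],[0,0,0],[0,0,0]],"spin":[0,0,0,0]}'
python3 st.py
```

```text
time_s: 18.75
ee_pos: [0.5717, 0.077, 0.0379]
eef_rot: [-0.38, 1.568, -2.225]
force: [-4.6, -12.1, 3.2]
grip_width: 0.0002
x 0.0267 lat 0.0007 z 0.0379 Fx -12.89 Flat 1.19 Fz 3.17 M [-1.88  0.64  0.  ] w 0.0001539915871522395 t 18.75
time_s: 19.08
ee_pos: [0.5717, 0.0769, 0.0379]
eef_rot: [-0.369, 1.568, -2.215]
force: [-6.0, -12.8, 3.2]
grip_width: 0.0006
x 0.0266 lat 0.0007 z 0.0379 Fx -13.97 Flat 2.38 Fz 3.19 M [-1.81  0.67  0.09] w 0.0005720850976848313 t 19.0833
```

```bash
python3 -m creep '{"hand":[1,1,1,1],"slide":[[0,0,-0.0002],[0,0,-0.0002],[0,0,-0.0002],[0,0,-0.0002]],"spin":[0,0,0,0]}'
python3 st.py
python3 -m creep '{"hand":[1,1,1,1],"slide":[[0,0,0],[0,0,0],[0,0,0],[0,0,0]],"spin":[0,0,0,0]}'
python3 st.py
```

```text
time_s: 19.42
ee_pos: [0.5717, 0.077, 0.0379]
eef_rot: [-0.382, 1.568, -2.228]
force: [-5.9, -13.9, 5.1]
grip_width: 0.0005
x 0.0267 lat 0.0007 z 0.0379 Fx -14.96 Flat 2.03 Fz 5.08 M [-1.99  0.78 -0.03] w 0.00045863045104883713 t 19.4167
time_s: 19.75
ee_pos: [0.5717, 0.077, 0.0379]
eef_rot: [-0.373, 1.568, -2.219]
force: [-5.2, -13.9, 3.1]
grip_width: 0.0004
x 0.0267 lat 0.0007 z 0.0379 Fx -14.79 Flat 1.35 Fz 3.08 M [-2.03  0.75  0.05] w 0.00038557217363286757 t 19.75
```

```bash
python3 -m creep '{"hand":[1,1,1,1,1,1,1,1],"slide":[[0,0,0.002],[0,0,0.006],[0,0,0.012],[0,0,0.012],[-0.02,0,0.012],[-0.045,0,0.012],[-0.075,0,0.012],[-0.085,0,0.012]],"spin":[0,0,0,0,0,0,0,0]}'
python3 -m creep '{"hand":[0.2,0.2,0.2,0.2,0.2],"slide":[[0,0,-0.012],[0,0,-0.026],[0,0,-0.042],[0,0,-0.042],[0,0,-0.042]],"spin":[0,0,0,0,0]}' 8
python3 st.py
python3 - <<'E'
from h import *
import json
c=ctrl.calibration('wrist'); im=snap('wrist','w13.png')[:,:,::-1]; json.dump({k:np.array(v).tolist() for k,v in c.items()},open('c13.json','w'))
cv2.imwrite('pics/w13c.png',cv2.resize(im[0:240,160:350],None,fx=2.5,fy=2.5,interpolation=cv2.INTER_CUBIC))
im=snap('top','top13.png')[:,:,::-1]; cv2.imwrite('pics/top13c.png',cv2.resize(im[110:230,80:270],None,fx=4,fy=4,interpolation=cv2.INTER_CUBIC))
E
```

```text
time_s: 20.42
ee_pos: [0.5703, 0.0673, 0.127]
eef_rot: [1.932, 1.566, 0.086]
force: [0.4, 0.0, 0.5]
grip_width: 0.0005
time_s: 20.83
ee_pos: [0.5797, 0.1088, 0.121]
eef_rot: [-1.187, 1.568, -3.031]
force: [-0.5, 0.8, -1.1]
grip_width: 0.0304
x 0.0595 lat 0.0014 z 0.121 Fx 0.64 Flat 0.66 Fz -1.12 M [-0.08 -0.07  0.03] w 0.030389143333515056 t 20.8333
```

View pics/w13c.png

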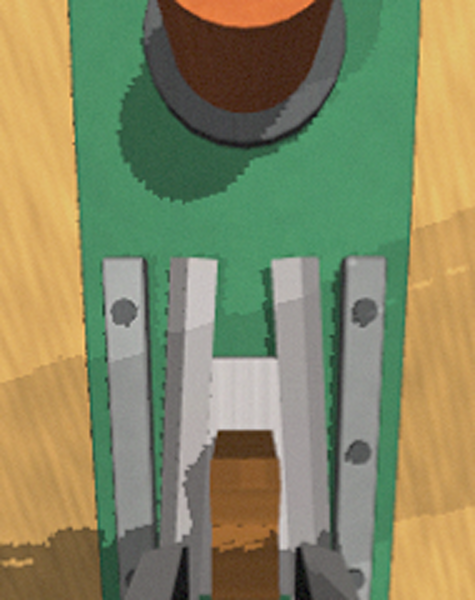

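```bash
python3 - <<'E'
from h import *
import json
c={k:np.array(v) for k,v in json.load(open('c13.json')).items()}
d=np.array([.2662,.9639]); n=np.array([-.9639,.2662])
P=lambda x,y,z:onz('w',160+x/2.5,y/2.5,z,c)[:2]
for q in [(212,358,.024),(278,358,.024),(200,259,.032),(295,259,.032)]: X=P(*q); print((d@X-.1997).round(4),(n@X+.53125).round(4))
plan([.5797-.0008,.1088-.0029,.0485],-15.7)
E
python3 st.py
```

```text
0.1109 0.0123
0.1109 -0.0134
0.1477 0.0158
0.1476 -0.0188
t 20.93 tcp [0.5799 0.1077 0.1217] jawyaw -15.7 slide [ 0.0732 -0.0003  0.0019] spin 0.0038012270520937363 q6 0.396 F [1.38 0.25 0.12] w 0.0366
x 0.0585 lat 0.001 z 0.1217 Fx 0.61 Flat -1.27 Fz 0.12 M [-0.05 -0.07 -0.03] w 0.036611524302788474 t 20.9333
```

```bash
python3 -m creep '{"hand":[0.2,0.2,0.2,0.2,0.2,0.2,0.2],"slide":[[0.02,0,0.002],[0.04,0,0.002],[0.055,0,0.002],[0.065,0,0.002],[0.071,0,0.002],[0.073,0,0.002],[0.073,0,0.002]],"spin":[0,0,0,0,0,0,0]}' 8
python3 st.py
python3 -m creep '{"hand":[1,1,1,1,1,1],"slide":[[0,0,0],[0,0,0],[0,0,0],[0,0,0],[0,0,0],[0,0,0]],"spin":[0,0,0,0,0,0]}' 15
python3 st.py
python3 -m creep '{"hand":[1,1,1],"slide":[[0,0,0.0003],[0,0,0.0006],[0,0,0.0006]],"spin":[0,0,0]}' 15
python3 st.py
```

```text
time_s: 21.52
ee_pos: [0.5799, 0.1055, 0.05]
eef_rot: [-1.229, 1.571, -3.075]
force: [-0.2, 0.7, 0.4]
grip_width: 0.0378
x 0.0563 lat 0.0004 z 0.05 Fx 0.6 Flat 0.4 Fz 0.38 M [-0.   -0.05 -0.06] w 0.03781166328721021 t 21.5167
time_s: 22.02
ee_pos: [0.58, 0.1057, 0.0507]
eef_rot: [1.961, 1.57, 0.116]
force: [-2.6, 0.1, 6.8]
grip_width: 0.022
x 0.0566 lat 0.0004 z 0.0507 Fx -0.62 Flat 2.52 Fz 6.81 M [0.06 0.54 0.14] w 0.02198039977332355 t 22.0167
time_s: 22.27
ee_pos: [0.58, 0.1057, 0.0507]
eef_rot: [2.506, 1.569, 0.661]
force: [-0.3, 5.0, 5.3]
grip_width: 0.0221
x 0.0566 lat 0.0004 z 0.0507 Fx 4.75 Flat 1.58 Fz 5.31 M [0.81 0.33 0.17] w 0.022094441877395496 t 22.2667
```

Held against a 5 N tug. As a last test that this isn't a tipped bind, I'll draw it back a little, keep it pressed lightly flat, and feel where it binds again.

```bash
python3 -m creep '{"hand":[1,1,1,1,1],"slide":[[0,0,0.0004],[0,0,0.0008],[0,0,0.0012],[0,0,0.0016],[0,0,0.0016]],"spin":[0,0,0,0,0]}' 25
python3 st.py
python3 -m creep '{"hand":[1,1,1,1,1],"slide":[[0,0,0.0004],[0,0,0.0008],[0,0,0.0012],[0,0,0.0016],[0,0,0.0016]],"spin":[0,0,0,0,0]}' 25
python3 st.py
```

```text
time_s: 22.68
ee_pos: [0.5795, 0.1038, 0.0507]
eef_rot: [2.208, 1.57, 0.363]
force: [-2.8, 2.9, 6.7]
grip_width: 0.0222
x 0.0546 lat 0.0003 z 0.0507 Fx 2.07 Flat 3.48 Fz 6.67 M [0.26 0.37 0.08] w 0.022163572531318416 t 22.6833
time_s: 23.1
ee_pos: [0.5791, 0.1022, 0.0507]
eef_rot: [2.152, 1.57, 0.307]
force: [-1.7, 1.1, 5.2]
grip_width: 0.0217
x 0.0529 lat 0.0002 z 0.0507 Fx 0.59 Flat 1.9 Fz 5.17 M [0.23 0.37 0.05] w 0.02168207925398212 t 23.1
```

```bash
python3 -m creep '{"hand":[1,1,1,1,1],"slide":[[0,0,0.001],[0,0,0.002],[0,0,0.003],[0,0,0.004],[0,0,0.004]],"spin":[0,0,0,0,0]}' 15
python3 st.py
python3 -m creep '{"hand":[1,1,1,1,1,1],"slide":[[0,0,-0.001],[0,0,-0.002],[0,0,-0.003],[0,0,-0.004],[0,0,-0.005],[0,0,-0.005]],"spin":[0,0,0,0,0,0]}' 15
python3 st.py
python3 -m creep '{"hand":[1,1,1],"slide":[[0,0,-0.0005],[0,0,-0.001],[0,0,-0.001]],"spin":[0,0,0]}' 15
python3 st.py
python3 -m creep '{"hand":[1,1,1],"slide":[[0,0,-0.0005],[0,0,-0.001],[0,0,-0.001]],"spin":[0,0,0]}' 15
python3 st.py
```

```text
time_s: 23.52
ee_pos: [0.5782, 0.0981, 0.0507]
eef_rot: [1.97, 1.569, 0.125]
force: [-0.3, 0.4, 5.2]
grip_width: 0.0219
x 0.0488 lat 0.0001 z 0.0507 Fx 0.27 Flat 0.38 Fz 5.19 M [ 0.    0.15 -0.04] w 0.021921195962230394 t 23.5167
time_s: 24.02
ee_pos: [0.5793, 0.1029, 0.0507]
eef_rot: [1.669, 1.57, -0.176]
force: [-2.3, -0.6, 6.2]
grip_width: 0.0217
x 0.0537 lat 0.0002 z 0.0507 Fx -1.19 Flat 2.05 Fz 6.21 M [-0.02  0.48  0.02] w 0.02172233153154632 t 24.0167
time_s: 24.27
ee_pos: [0.5795, 0.1038, 0.0507]
eef_rot: [1.551, 1.57, -0.294]
force: [-2.5, -0.1, 7.9]
grip_width: 0.0224
x 0.0546 lat 0.0003 z 0.0507 Fx -0.74 Flat 2.38 Fz 7.91 M [-0.13  0.62  0.07] w 0.022409544187337975 t 24.2667
time_s: 24.52
ee_pos: [0.5797, 0.1047, 0.0507]
eef_rot: [1.407, 1.57, -0.439]
force: [-3.1, -1.4, 8.3]
grip_width: 0.0219
x 0.0556 lat 0.0003 z 0.0507 Fx -2.17 Flat 2.66 Fz 8.3 M [-0.17  0.63  0.1 ] w 0.02188363569473141 t 24.5167
```

```bash
python3 -m creep '{"hand":[1,1,1,1],"slide":[[0,-0.0004,0],[-0.0002,-0.0004,-0.0005],[-0.0002,-0.0004,-0.001],[-0.0002,-0.0004,-0.001]],"spin":[0,0,0,0]}' 15
python3 st.py
python3 -m creep '{"hand":[1,1,1],"slide":[[0,0,-0.0004],[0,0,-0.0008],[0,0,-0.0008]],"spin":[0,0,0]}' 15
python3 st.py
```

```text
time_s: 24.85
ee_pos: [0.5799, 0.1055, 0.0507]
eef_rot: [1.262, 1.57, -0.583]
force: [-0.5, -4.6, 7.0]
grip_width: 0.0218
x 0.0564 lat 0.0004 z 0.0507 Fx -4.55 Flat -0.69 Fz 7.0 M [-0.74  0.09  0.08] w 0.0217576801488954 t 24.85
time_s: 25.1
ee_pos: [0.5799, 0.1056, 0.0507]
eef_rot: [0.484, 1.569, -1.361]
force: [-1.1, -8.4, 7.8]
grip_width: 0.0222
x 0.0565 lat 0.0004 z 0.0507 Fx -8.36 Flat -1.14 Fz 7.78 M [-1.51  0.34  0.09] w 0.022151578074707173 t 25.1
```

It binds at the same place (56.5 mm) with the foot held flat, so the wedge is genuine. Now I'll push it home to about 14–15 N.

```bash
python3 -m creep '{"hand":[1,1,1,1],"slide":[[0,0,-0.0003],[0,0,-0.0006],[0,0,-0.0006],[0,0,-0.0006]],"spin":[0,0,0,0]}' 30
python3 st.py
python3 -m creep '{"hand":[1,1,1],"slide":[[0,0,-0.0002],[0,0,-0.0003],[0,0,-0.0003]],"spin":[0,0,0]}' 30
python3 st.py
```

```text
time_s: 25.43
ee_pos: [0.5799, 0.1057, 0.0507]
eef_rot: [0.234, 1.569, -1.611]
force: [-4.3, -13.5, 9.7]
grip_width: 0.0217
x 0.0566 lat 0.0004 z 0.0507 Fx -14.21 Flat 0.59 Fz 9.66 M [-1.97  0.58  0.2 ] w 0.021680297301270267 t 25.4333
time_s: 25.68
ee_pos: [0.58, 0.1057, 0.0507]
eef_rot: [0.153, 1.568, -1.693]
force: [-4.4, -15.0, 9.6]
grip_width: 0.0219
x 0.0566 lat 0.0004 z 0.0507 Fx -15.61 Flat 0.25 Fz 9.61 M [-2.23  0.69  0.25] w 0.021871713845516155 t 25.6833
```

```bash
python3 -m creep '{"hand":[0.2,0.2,0.2,0.2,0.2,0.2,0.2,0.2,0.2],"slide":[[0,0,0],[0,0,0],[0,0,0],[-0.01,0,0.001],[-0.03,0,0.001],[-0.055,0,0.001],[-0.085,0,0.001],[-0.12,0,0.001],[-0.12,0,0.001]],"spin":[0,0,0,0,0,0,0,0,0]}' 10
python3 -m creep '{"hand":[0.2,0.2,0.2,0.2,0.2,0.2],"slide":[[0,0,0.02],[0,0,0.04],[0,0,0.06],[0,0,0.08],[0,0,0.09],[0,0,0.09]],"spin":[0,0,0,0,0,0]}' 10
python3 - <<'E'
from h import *
im=snap('wrist','w14.png')[:,:,::-1]; im=snap('top','top14.png')[:,:,::-1]; im=snap('scene','s14.png')[:,:,::-1]
w=cv2.imread('pics/w14.png'); cv2.imwrite('pics/f14.png',cv2.resize(np.hstack([w[0:200,150:370],cv2.resize(im[160:260,290:400],(220,200),interpolation=cv2.INTER_CUBIC)]),None,fx=1.8,fy=1.8,interpolation=cv2.INTER_CUBIC))
E
python3 st.py
```

```text
time_s: 26.43
ee_pos: [0.5818, 0.1071, 0.1778]
eef_rot: [1.979, 1.561, 0.134]
force: [0.8, 0.2, 0.5]
grip_width: 0.0376
time_s: 26.93
ee_pos: [0.5551, 0.0187, 0.1706]
eef_rot: [1.734, 1.57, -0.113]
force: [0.2, 0.8, -0.6]
grip_width: 0.0377
x -0.0319 lat 0.0013 z 0.1703 Fx 0.06 Flat 0.8 Fz -0.97 M [-0.02 -0.02  0.  ] w 0.037498942172085346 t 27.0833
```

View pics/f14.png

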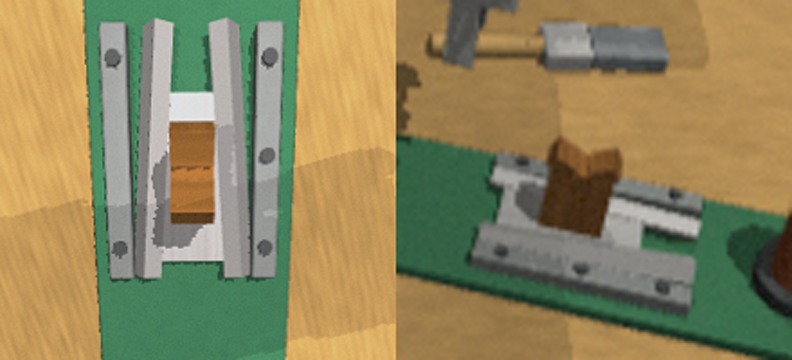

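View pics/s14.png

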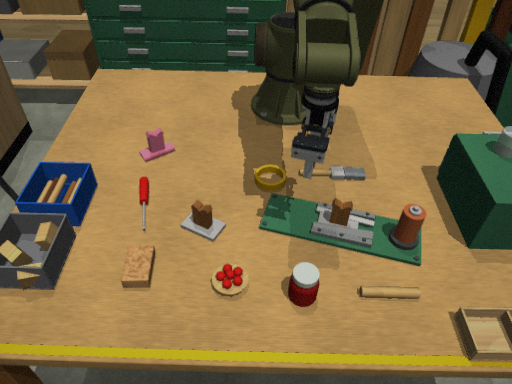

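The rest sits straight in the way with its nose towards the drum. The other objects are where they were, and the gripper is clear. Handing in.

```bash
python3 -c "
from station import ctrl
print(ctrl.hand_in())"
```

```text
the job is handed in; nothing more can be done
None
```

I fitted the dovetailed rest to the drum sander: set it on the plate with the narrow end towards the drum, slid it in, and pushed it until it wedged. I then let go, moved clear and handed in at about 27 s.

- **Wedge position:** it binds at about 56.5 mm beyond the mouth by the arm's own position, and it stopped within about 0.2 mm of there on every push. One of those was after I drew it back and pushed again with the foot held flat, so I took it as a true wedge.
- **Push force:** the final push read about 15.6 N, and no push reading went over 16 N.
- **Holding:** after an earlier push of about 15 N, the rest did not move under a tug of nearly 5 N; I then pulled it loose for the re-check. I did not tug it again after the final push.
- **Last pictures:** the rest sits straight in the way with the gripper clear, and the flat-footed rest and the other objects look unmoved.

**Disagreements:**
- A camera estimate put the rest at about 60 mm instead of 56.5, which is roughly the calibration error. Both are within the 55–75 mm range.
- Rough image measurements of the rail spacing did not agree with each other, so I relied on the felt bind.
- During the higher pushes the fingers felt 3–5 N upward, which is why I did the pressed-flat re-check.

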